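# Clamp a sample carrier on the microscope stage

### The arm

A 6-joint arm with a two-finger parallel gripper is mounted at the origin on the work surface. World frame = base frame: x ahead of the robot, y to its left, z up, the work surface at z = 0. Lengths are in mm, angles in rad, forces in N, time in s.
With the tool pointing down it reaches from about 350 to 975 mm from the base axis. Payload 7.1 kg.
Tool frame: the origin (TCP) lies midway between the tips of the shut fingers; the grasp point (between the pads) lies 19 mm behind it; z points along the fingers, y is the line along which they close (so a half turn about z gives the same grasp; the last joint's range is limited). The gripper opens to 88 mm and grips with 3 to 60 N. Pads are 20 mm wide; open, the fingers measure 115 mm over their backs; the gripper's body (75 mm by 178 mm) begins 61 mm behind the grasp point.
Start: joints at [-1.301, 0.423, 1.63, -0, 1.089, -0.019], TCP at [178.019, -599.094, 222.675] pointing down, gripper open.
Joint ranges: [-3, 3], [-0.9, 2.11], [0.09, 2.58], [-1.31, 4.45], [0.11, 2.69], [-2.54, 2.54]. Speed limits (rad/s): [2.39, 2.39, 3.01, 3.14, 3.14, 3.14].

### API

Orientations are given as a rotation vector (axis times angle).
In Python, from workcell import ctrl gives the robot as it stands.
- The arm moves only by the shell command python3 -m pendant 'ROWS'. ROWS is a JSON object of lists of equal length, an entry for each row: "grip": the opening, from -1 (shut) to 1 (fully open); "linear": the shift along the tool's x, y, z in mm, a list of three; "angular": the turn, a rotation vector about the tool's x, y, z in rad, a list of three. In form: {"grip": [grip, ...], "linear": [[tx, ty, tz], ...], "angular": [[ax, ay, az], ...]}. A call has 1 to 12 rows; each row shifts and turns the commanded pose from where the row before left it, along the tool's axes as they then stand; what a row does not reach is not made up. A row lasts 1/12 s, in which the tool goes at most 41.7 mm and 7.16 degrees, less where a joint would pass 70% of its speed; a pose out of reach is approached as far as the arm can. A call with a gripper value outside its range is refused whole. The fingers move at their own pace and stop on an object; the grip force is fixed at half the most. Time passes only in rows, so rows that do not move let the fingers close. It gives the time, the measured TCP pose, the force, the opening and the grip force at its end, in the units of the state.
- ctrl.get_obs(): the state, without advancing time (a new reading comes with each control period).
- ctrl.get_image(name): name is "scene" or "top" or "wrist"; returns the picture (400x640x3 uint8, red, green, blue); there is no depth.
- ctrl.camera_params(name): a dict with "vfov" (degrees; the focal length in pixels is half the picture's height over the tangent of half this angle, whatever the lens; pixels are square), "cx", "cy" (the principal point, pixels), "R" (3x3) and "t" (3): a world point X has camera coordinates R X + t; the wrist camera has in their place "T_tool_cam" (4x4, takes a point from camera to tool coordinates, whose origin is the TCP and whose axes are the flange's). Camera axes: x right, y down, z forward; pixel columns grow to the right and rows downward; lengths in mm; the calibration is good to about 2 mm. A picture is of the moment at which its call begins: read the wrist's pose just before it. camera_params takes no time and is no camera call.
- ctrl.close_job(): hands the job in; it is judged then, once.
The state is a dict: "t": time; "qpos": joint angles; "qvel": joint speeds; "joint_torque": joint torques, N m; "ee_pos": TCP position; "orientation": TCP orientation; "ft_force": force on the tool from outside, world axes, zero at the start; "moment": the same for the moment, N m; "width": finger opening in mm; "grasp_force": force on a finger pad.
Only numpy, scipy, OpenCV 4.12 (cv2) and the standard library are available. Lean on these libraries where they do the work, as an engineer would, in place of code of your own. Each camera call takes 0.05 s, during which the arm holds its last target. There are 200 camera calls.

### The job

Take the sample carrier with the square base off its forked hook on the hanging rack, bring it in under the raised foot of the clamp lever and set it down (do not drop it) flat in the square nest on the black microscope stage. Then press the sprung lever down until its detent holds it on the carrier, and let go. Leave the round-based carrier on its hook and the other things where they are.

Things in the scene. Friction and masses are not known exactly. Their poses are not given: they have to be found in the camera images.
- square_carrier: Carrier to load, plain aluminium, about 120 g: square base plate 64 x 64 x 6 mm with an upright bail (rectangular loop handle) on its middle and a dark sample disc (22 mm across, 6 high) inside the loop. Origin: centre of the base's underside, z up. Starts hanging level by the bail's top bar on either of the rack's two forks, axes parallel to the rack's
- round_carrier: The other carrier, not to be used: same bail, along its y, but a round base 64 mm across, 6 mm thick. Hangs on the other fork, 110 mm beside. Origin: centre of the base's underside
- rack: Fixed rack: black foot 140 (x) x 200 (y) x 10 mm, two posts at x = +34 mm, and an aluminium crossbar whose top is 143 mm above the table. From it two forks point to the rack's -x, at y = +55 and -55 mm. Origin: centre of the foot's underside
- fork_left (a point): Where the underside of a bail's bar rests on the fork at the rack's +y end, 135 mm above the table; axes the rack's. A fork is two 6 mm prongs along x, 18 mm apart; their tips, 10 to 16 mm out towards -x, turn up 12 mm. Free a carrier by raising it 15 to 35 mm, then drawing it out along -x by 40 mm or more. The crossbar's face is 58 mm away on the +x side
- fork_right (a point): The same point on the other fork, at the rack's -y end
- nest (a point): Centre of the nest's seat, at seat level (46 mm above the table), on the fixed black stage (190 x 270 mm, top at 40 mm). A 72 x 72 mm square inside four rails 5 mm high: 4 mm play each side of the base. Axes: the stage's, z up. Load with the bail along y, either way round, coming in low from -x (base 6 to 40 mm over the seat): the clamp foot hangs over the nest's +x edge
- lever_pad (a point): Middle of the top of the black pad (30 x 34 mm, 10 thick) at the free end of the steel clamp lever; press it down from above. It moves with the lever on an arc about lever_pivot: with the lever level, it is 190 mm along +y from the pivot and 8 mm above it; with the lever up, 161 mm along and 101 mm above. The detent block stands beside (nest x +93 to +113, y +13 to +37, 46 mm above the seat)
- lever_pivot (a point): Middle of the clamp lever's hinge axis (along the stage's x), fixed at x = +70, y = -85, z = +20 mm from the nest point, axes the stage's. The lever, 14 mm wide, runs from here to +y over x = +63 to +77 mm; 85 mm along it a side arm to -x carries the foot (8 mm across) over x = +22 to +30, y = -8 to +4 mm of the nest; lever up, its bottom is 50 mm above the seat
- clamp (a joint): Angle of the clamp lever (rad). 0: up, tilted 0.52 above level, as it starts; grows as pressed; 0.52: level, foot on the carrier's base; 0.56: stop when the nest is empty. A spring pushes it up (1 to 4 N at the pad; up to about 12 N near 0.35, at the detent's ball) and returns it if let go before 0.44; past that the detent pulls it down and holds it at about 0.53 on the carrier
- objective: Bystander: steel microscope objective, 30 mm across, 44 mm high, standing loose on the stage's black top beside the nest. Origin: centre of its underside
- dish: Bystander: glass dish, 60 mm across, 14 mm high, on the table between stage and rack. Origin: underside
- bottle: Bystander: amber bottle, 44 mm across, 100 mm high, at the far side. Origin: underside
- slide_box: Bystander: white box 80 x 50 x 30 mm, behind the rack. Origin: underside
- driver: Bystander: screwdriver 150 mm long lying behind the stage
- jar: Bystander: white jar, 50 mm across, 50 mm high, at the robot's right. Origin: underside
- square_carrier_bail (a point): Middle of the top of the square carrier's bail, 70 mm above the underside of its base. The bail runs along the carrier's y: 40 mm wide overall, 10 mm thick along x, legs 8 mm wide, top bar 8 mm high. Grip it from above across its 40 mm width, on the outer faces of the legs
There are look-alikes about, which are no part of the job. Leave any blue or green look-alike of the square_carrier alone.

How it is judged (in metres and radians):
On the way, in this order (a step that is already met when the one before it is completed fails the run):
1. the square carrier is lifted off its fork by the gripper (contact force between the fingers and square_carrier above 0.3 N and height (world z) of square_carrier above 0.05 m and horizontal distance between square_carrier and fork_left above 0.035 m and horizontal distance between square_carrier and fork_right above 0.035 m), for 0.1 s.
2. it lies flat in the nest, let go, with the lever still up (x of square_carrier in the frame of nest between -0.006 and 0.006 m and y of square_carrier in the frame of nest between -0.006 and 0.006 m and z of square_carrier in the frame of nest between -0.003 and 0.003 m and angle between square_carrier's own z axis and vertical below 0.06 rad and contact force between the fingers and square_carrier below 0.1 N and value of joint clamp below 0.15 rad), for 0.2 s.
At the end, for the whole second after the job is handed in: The square carrier lies flat in the nest (within 6 mm of its centre, 3 mm of the seat, tilt under 0.06 rad), at rest, and the clamp lever is held down by its detent (above 0.48 rad), released (x of square_carrier in the frame of nest between -0.006 and 0.006 m and y of square_carrier in the frame of nest between -0.006 and 0.006 m and z of square_carrier in the frame of nest between -0.003 and 0.003 m and angle between square_carrier's own z axis and vertical below 0.06 rad and value of joint clamp above 0.48 rad and linear speed of square_carrier below 0.02 m/s); the robot touches nothing.
It fails at once if the round carrier is moved by more than 30 mm (distance of round_carrier from where it was at the start of the episode above 0.03 m).
It fails at once if a bystander is moved by more than 30 mm (distance of any of objective, dish, bottle, slide_box, driver, jar from where it was at the start of the episode above 0.03 m).
It fails at once if the square carrier is dropped onto the stage from more than about 15 mm (contact force between the fingers and square_carrier below 0.02 N and z of square_carrier in the frame of nest above 0.01 m and horizontal distance between square_carrier and nest below 0.12 m and linear speed of square_carrier above 0.3 m/s).
It also fails if it takes over 59 s, if anything falls off the work surface, if the arm or the gripper's body presses on something with over 40 N, if the wrist force passes 120 N, or if a joint passes its speed limit or range.

## Working session

There is one attempt and no reset: what is moved stays moved. The work goes in short steps, Python scripts to look and compute and a shell command to move; the robot and the scene stay as the last step left them, time stands still between calls to the robot, and variables do not carry over. Pictures are saved under pics/ and viewed, at most 10 in all, crops included, and the job is handed in when it is done.

```bash
mkdir -p pics; ls; python3 - <<'E'
from workcell import ctrl
import cv2
for n in ("scene","top"):
    cv2.imwrite(f"pics/{n}0.png",ctrl.get_image(n)[:,:,::-1]); p=ctrl.camera_params(n); print(n,p)
print(ctrl.camera_params("wrist")); print(ctrl.get_obs())
E
```

```text
pics
scene {'vfov': 50.06399967706947, 'cx': 318.63207680398256, 'cy': 198.8521904819088, 'R': array([[-0.66886318,  0.74325763,  0.01378903],
       [ 0.61818373,  0.56641904, -0.54499389],
       [-0.41288124, -0.3560022 , -0.83832662]]), 't': array([ 395.43287991, -223.20981008, 1507.43977501])}
top {'vfov': 44.81465951706486, 'cx': 313.27318556319784, 'cy': 192.69067793186844, 'R': array([[ 0.00267211, -0.99979355,  0.0201422 ],
       [-0.99504   , -0.00466127, -0.09936638],
       [ 0.09943975, -0.01977678, -0.99484703]]), 't': array([ -81.08215389,  550.07237521, 1329.62408221])}
{'vfov': 69.06252653734397, 'cx': 321.83856981344735, 'cy': 200.66724992449812, 'T_tool_cam': array([[-9.81745750e-04, -9.62789197e-01, -2.70251732e-01,
         7.50140593e+01],
       [ 9.99999501e-01, -8.95503860e-04, -4.42416470e-04,
         4.23309872e-01],
       [ 1.83942329e-04, -2.70252032e-01,  9.62789596e-01,
        -1.61912039e+02],
       [ 0.00000000e+00,  0.00000000e+00,  0.00000000e+00,
         1.00000000e+00]])}
{'t': 0.1, 'qpos': array([-1.30102405e+00,  4.23777840e-01,  1.63059803e+00, -2.81498788e-05,
        1.08861435e+00, -1.89554046e-02]), 'qvel': array([-0.00047061, -0.00156825, -0.00142486,  0.00024887, -0.00115318,
        0.00022317]), 'joint_torque': array([-2.44644179e-04, -5.45612955e+01, -2.74324912e+01,  6.45457115e-02,
        1.88204111e-02, -3.19254161e-05]), 'ee_pos': array([ 177.86789498, -598.63138688,  221.97716537]), 'orientation': array([-3.10754057e+00, -4.51779960e-01,  3.13304931e-04]), 'ft_force': array([-0.09144407,  0.39235954,  0.78323878]), 'moment': array([ 0.00204377, -0.03835427,  0.0164316 ]), 'grasp_force': 0.0, 'width': 87.5589010402542}
```

View pics/scene0.png

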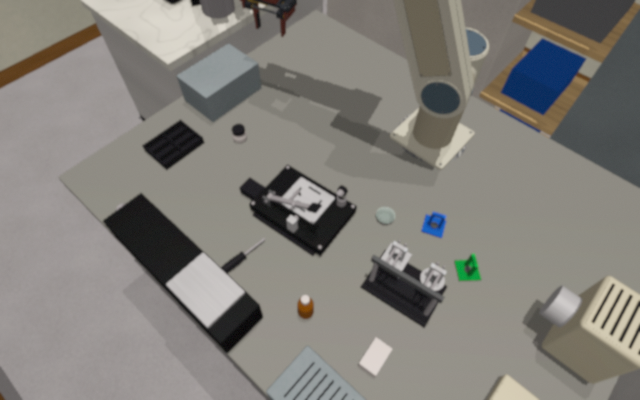

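View pics/top0.png

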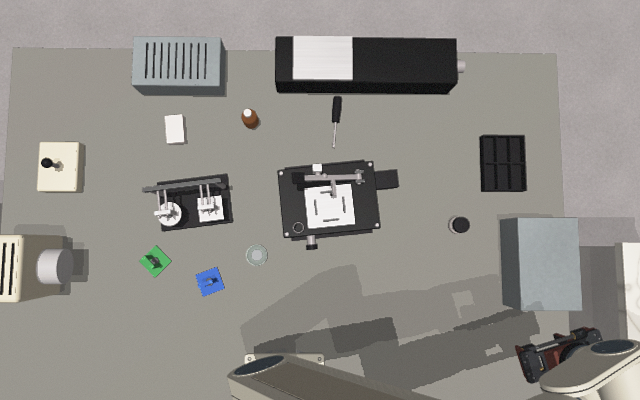

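The top view shows the rack at about (190,203), with a round-based carrier at (168,212) and a square-based one at (209,207). The stage is at (330,200), and the nest's white pad at (330,205). Candidates for the carrier are: plain aluminium with square base (209,207), plain with round base (168,212), blue look-alike (210,281) and green look-alike (155,261). I choose (209,207) and check it in a close crop.

```bash
python3 - <<'E'
import cv2,numpy as np
im=cv2.imread("pics/top0.png")
a=cv2.resize(im[165:245,140:250],None,fx=7,fy=7,interpolation=cv2.INTER_CUBIC)
b=cv2.resize(im[150:255,270:405],None,fx=5.7,fy=5.7,interpolation=cv2.INTER_CUBIC)
cv2.imwrite("pics/crop_rack.png",a);cv2.imwrite("pics/crop_stage.png",b)
E
```

```text
(no output)
```

View pics/crop_rack.png

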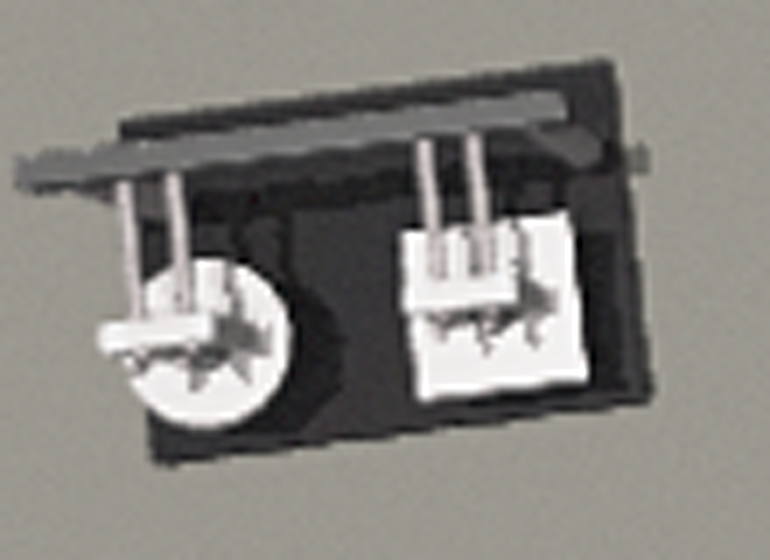

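View pics/crop_stage.png

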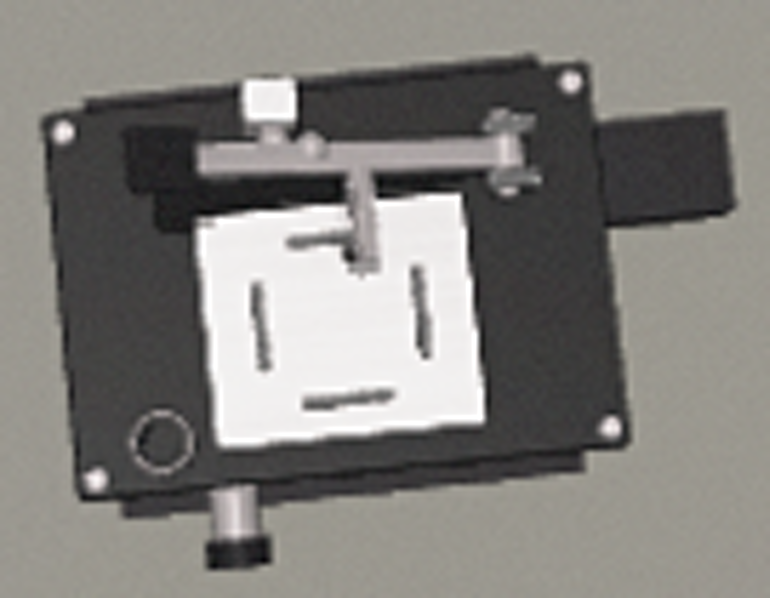

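The rack crop confirms the square plate at top px (211,208), with its bail bar centred near (206,207). The stage crop shows four dark rails around the nest centre at crop (341,319), the pad at (160,160) and the objective at (162,442), clear of the nest.

```bash
cat > h.py <<'E'
import numpy as np
from scipy.spatial.transform import Rotation as Ro
from workcell import ctrl
def cam(name,obs=None):
    p=ctrl.camera_params(name); f=200/np.tan(np.radians(p["vfov"]/2))
    if name=="wrist":
        T=np.array(p["T_tool_cam"]); Rt=Ro.from_rotvec(obs["orientation"]).as_matrix()
        Rcw=Rt@T[:3,:3]; C=Rt@T[:3,3]+obs["ee_pos"]
    else: Rcw=np.array(p["R"]).T; C=-Rcw@p["t"]
    return f,p["cx"],p["cy"],Rcw,C
def back(c,uv,z):
    f,cx,cy,R,C=c; d=R@np.array([(uv[0]-cx)/f,(uv[1]-cy)/f,1]); return C+d*(z-C[2])/d[2]
def proj(c,X):
    f,cx,cy,R,C=c; q=R.T@(np.asarray(X)-C); return np.array([cx+f*q[0]/q[2],cy+f*q[1]/q[2]])
def delta(obs,target,R=None):  # tool-frame shift to world target
    return Ro.from_rotvec(obs["orientation"]).as_matrix().T@(np.asarray(target)-obs["ee_pos"])
E
python3 - <<'E'
from h import *
np.set_printoptions(precision=1,suppress=True)
c=cam("top"); S=lambda u,v:(270+u/5.7,150+v/5.7); K=lambda u,v:(140+u/7,165+v/7)
print("nest",back(c,S(341,319),48))
for e in [(45,118),(590,65),(627,440),(80,497)]: print("stage",back(c,S(*e),40))
for e in [(405,295),(520,290),(100,337),(215,328)]: print("bail ends",back(c,K(*e),143))
for e in [(402,232),(570,213),(587,382),(418,402)]: print("base",back(c,K(*e),79))
for e in [(120,120),(612,60),(652,400),(155,462)]: print("foot",back(c,K(*e),10))
o=ctrl.get_obs(); print(Ro.from_rotvec(o["orientation"]).as_matrix())
E
```

```text
nest [ 511.9 -124.3   48. ]
stage [610.2  19.8  40. ]
stage [ 638.  -247.3   40. ]
stage [ 454.2 -263.5   40. ]
stage [426.    1.2  40. ]
bail ends [500.6 216.5 143. ]
bail ends [502.6 175.  143. ]
bail ends [484.9 326.  143. ]
bail ends [488.3 284.7 143. ]
base [529.2 232.2  79. ]
base [536.8 168.3  79. ]
base [472.1 160.5  79. ]
base [464.2 224.4  79. ]
foot [580.1 361.8  10. ]
foot [605.6 164.4  10. ]
foot [467.9 145.6  10. ]
foot [442.5 343.1  10. ]
[[ 1.   0.3 -0. ]
 [ 0.3 -1.   0. ]
 [ 0.  -0.  -1. ]]
```

```bash
python3 -m pendant '{"grip":[1,1,1,1,1,1,1,1,1,1,1,1],"linear":[[0,0,0],[0,0,0],[25,-28,0],[25,-28,0],[25,-28,0],[25,-28,0],[25,-28,0],[25,-28,0],[25,-28,0],[25,-28,0],[25,-28,0],[25,-28,0]],"angular":[[0,0,0.092],[0,0,0.092],[0,0,0],[0,0,0],[0,0,0],[0,0,0],[0,0,0],[0,0,0],[0,0,0],[0,0,0],[0,0,0],[0,0,0]]}'
python3 -m pendant '{"grip":[1,1,1,1,1,1,1,1],"linear":[[28,-31,0],[28,-31,0],[28,-31,0],[28,-31,0],[28,-31,0],[0,0,0],[0,0,0],[0,0,0]],"angular":[[0,0,0],[0,0,0],[0,0,0],[0,0,0],[0,0,0],[0,0,0],[0,0,0],[0,0,0]]}'
python3 - <<'E'
from h import *
import cv2,pickle
o=ctrl.get_obs(); im=ctrl.get_image("wrist")[:,:,::-1]; cv2.imwrite("pics/w_nest.png",im); pickle.dump(o,open("o_nest.pkl","wb"))
print(o["t"],o["ee_pos"],o["orientation"])
E
```

```text
t: 1.1
ee_pos: [397.9, -292.7, 222.5]
orientation: [-3.137, -0.164, 0.0]
ft_force: [-0.1, -0.1, 0.5]
width: 87.9
grasp_force: 0.0
t: 1.77
ee_pos: [519.6, -125.9, 222.2]
orientation: [-3.137, -0.166, 0.002]
ft_force: [-0.4, -1.0, -0.5]
width: 87.7
grasp_force: 0.0
1.7667 [ 519.55868769 -125.92148518  222.22742613] [-3.13709368e+00 -1.66213537e-01  1.91833184e-03]
```

View pics/w_nest.png

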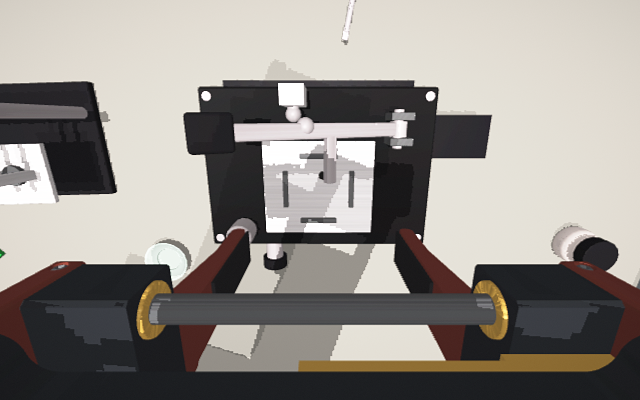

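The nest lies at about (318,189) in the wrist picture: rails at (285,189), (351,189), (318,156) and (318,220). The lever pad is at (208,133), the foot arm at (328,165) and the objective at (243,228). I'll segment these for sub-pixel positions.

```bash
python3 - <<'E'
from h import *
import cv2,pickle
np.set_printoptions(precision=1,suppress=True)
o=pickle.load(open("o_nest.pkl","rb")); c=cam("wrist",o)
g=cv2.cvtColor(cv2.imread("pics/w_nest.png"),cv2.COLOR_BGR2GRAY)
P={}
for n,(x0,y0,x1,y1) in dict(left=(272,160,298,217),right=(342,160,365,217),bot=(290,212,350,230),top=(295,150,323,164)).items():
    m=(g[y0:y1,x0:x1]<110).astype(np.uint8); k,l,s,ce=cv2.connectedComponentsWithStats(m)
    i=1+np.argmax(s[1:,4]); b=s[i]; ce=ce[i]+[x0,y0]
    P[n]=back(c,ce,50.5); print(n,b[:5]+[x0,y0,0,0,0],ce,P[n])
print("lr mid",(P['left']+P['right'])/2,"tb mid",(P['top']+P['bot'])/2)
d=P['left']-P['right'];print("yaw lr",np.arctan2(-d[0],d[1]),np.linalg.norm(d)); 
for q in [(206,96),(430,96),(417,238),(221,238)]: print("screw",back(c,q,41))
for q in [(262.5,140),(375,141),(371.5,232.5),(265,233)]: print("plate",back(c,q,46))
print("pad",back(c,(208,133),167))
E
```

```text
left [283 171   6  36 169] [285.1 188.3] [511.4 -83.3  50.5]
right [349 171   5  36 152] [350.8 188.2] [ 519.6 -160.3   50.5]
bot [301 218  35   5 149] [319.2 219.8] [ 476.5 -127.2   50.5]
top [307 154  16   5  73] [315.2 156.1] [ 552.7 -114.8   50.5]
lr mid [ 515.5 -121.8   50.5] tb mid [ 514.6 -121.    50.5]
yaw lr 0.10668728824046698 77.4258769326353
screw [605.1  12.7  41. ]
screw [ 631.2 -235.3   41. ]
screw [ 461.8 -253.8   41. ]
screw [435.7  -5.8  41. ]
plate [564.  -53.2  46. ]
plate [ 576.4 -181.    46. ]
plate [ 465.1 -194.    46. ]
plate [450.5 -61.9  46. ]
pad [575.8 -36.7 167. ]
```

```bash
python3 -m pendant '{"grip":[1,1,1,1,1,1,1,1,1,1,1,1],"linear":[[1.7,-32,0],[1.7,-32,0],[1.7,-32,0],[1.7,-32,0],[1.7,-32,0],[1.7,-32,0],[1.7,-32,0],[1.7,-32,0],[1.7,-32,0],[1.7,-32,0],[0,0,0],[0,0,0]],"angular":[[0,0,0],[0,0,0],[0,0,0],[0,0,0],[0,0,0],[0,0,0],[0,0,0],[0,0,0],[0,0,0],[0,0,-0.023],[0,0,0],[0,0,0]]}'
python3 - <<'E'
from h import *
import cv2,pickle
o=ctrl.get_obs(); im=ctrl.get_image("wrist")[:,:,::-1]; cv2.imwrite("pics/w_rack.png",im); pickle.dump(o,open("o_rack.pkl","wb"))
print(o["t"],o["ee_pos"],o["orientation"])
cv2.imwrite("pics/w_rack_c.png",cv2.resize(im[90:330,150:470],None,fx=2.5,fy=2.5,interpolation=cv2.INTER_CUBIC))
E
```

```text
t: 2.82
ee_pos: [503.4, 193.5, 222.6]
orientation: [3.135, 0.201, -0.0]
ft_force: [-0.0, -0.2, -0.4]
width: 88.1
grasp_force: 0.0
2.8167 [503.35584289 193.52077145 222.55848368] [ 3.13473590e+00  2.01435022e-01 -4.92586962e-04]
```

View pics/w_rack_c.png

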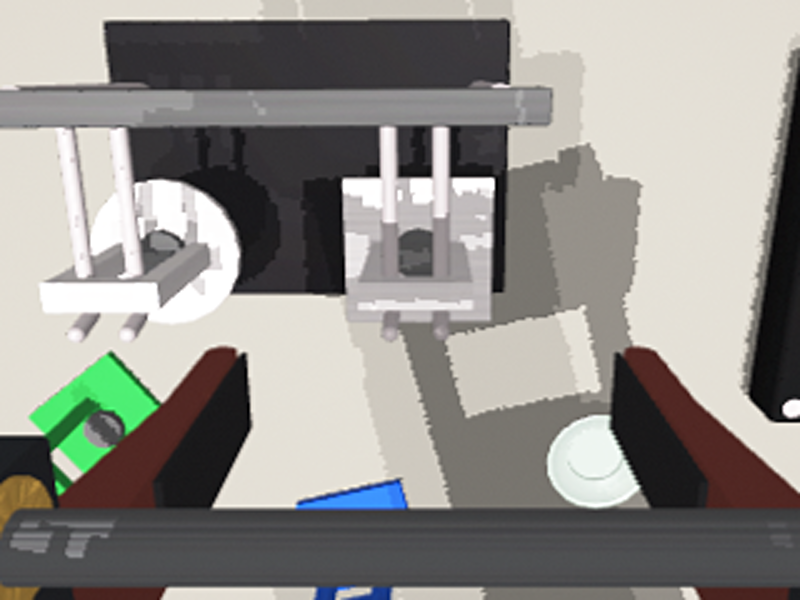

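The crop shows the square carrier's bail bar with its top face at crop (358–474, 283–312) and base (343–494, 178–322). It is aligned with the tool, and the fingers are to either side.

```bash
python3 - <<'E'
from h import *
import pickle
np.set_printoptions(precision=1,suppress=True)
o=pickle.load(open("o_rack.pkl","rb")); c=cam("wrist",o)
U=lambda u,v:(150+u/2.5,90+v/2.5)
b=back(c,U(416,297.5),143); print("bail",b)
for q in [(358,283),(474,283),(474,312),(358,312)]: print(back(c,U(*q),143))
for q in [(343,178),(494,178),(491,322),(345,322)]: print("base",back(c,U(*q),79))
for q in [(105,20),(510,20),(503,293)]: print("foot",back(c,U(*q),10))
x=b.copy(); x[2]=116.; print("delta tool to TCP z116:",delta(ctrl.get_obs(),x))
E
```

```text
bail [502.5 198.  143. ]
[505.2 218.6 143. ]
[510.3 178.8 143. ]
[499.8 177.2 143. ]
[494.7 217.5 143. ]
base [530.9 233.6  79. ]
base [538.9 170.6  79. ]
base [475.4 162.3  79. ]
base [467.2 226.6  79. ]
foot [582.2 362.8  10. ]
foot [607.2 167.2  10. ]
foot [469.4 149.1  10. ]
delta tool to TCP z116: [ -0.1  -5.5 106.5]
```

```bash
python3 -m pendant '{"grip":[1,1,1,1,1,1,1,-1,-1,-1,-1,-1],"linear":[[0,-5,0],[0,-0.5,24],[0,0,24],[0,0,24],[0,0,24],[0,0,12],[0,0,0],[0,0,0],[0,0,0],[0,0,0],[0,0,0],[0,0,0]],"angular":[[0,0,0],[0,0,0],[0,0,0],[0,0,0],[0,0,0],[0,0,0],[0,0,0],[0,0,0],[0,0,0],[0,0,0],[0,0,0],[0,0,0]]}'
```

```text
t: 3.87
ee_pos: [503.4, 199.6, 115.7]
orientation: [-3.135, -0.201, -0.003]
ft_force: [-1.0, 0.3, -0.1]
width: 58.0
grasp_force: 0.0
```

```bash
python3 -m pendant '{"grip":[-1,-1,-1,-1,-1,-1,-1],"linear":[[0,0,0],[0,0,0],[0,0,0],[0,0,0],[0,0,0],[0,0,0],[0,0,0]],"angular":[[0,0,0],[0,0,0],[0,0,0],[0,0,0],[0,0,0],[0,0,0],[0,0,0]]}'
```

```text
t: 4.45
ee_pos: [502.9, 199.0, 114.8]
orientation: [3.135, 0.201, 0.0]
ft_force: [0.4, -5.3, 4.0]
width: 39.8
grasp_force: 30.0
```

```bash
python3 -m pendant '{"grip":[-1,-1,-1,-1,-1,-1,-1,-1,-1,-1,-1],"linear":[[0,0,-8],[0,0,-8],[0,0,-8],[0,0,0],[-10,0,0],[-15,0,0],[-15,0,0],[-15,0,0],[-15,0,0],[0,0,0],[0,0,0]],"angular":[[0,0,0],[0,0,0],[0,0,0],[0,0,0],[0,0,0],[0,0,0],[0,0,0],[0,0,0],[0,0,0],[0,0,0],[0,0,0]]}'
```

```text
t: 5.37
ee_pos: [433.8, 191.1, 139.6]
orientation: [-3.134, -0.201, -0.003]
ft_force: [-0.2, 0.0, -1.2]
width: 39.9
grasp_force: 30.0
```

```bash
python3 -m pendant '{"grip":[-1,-1,-1,-1,-1,-1,-1,-1,-1,-1,-1,-1],"linear":[[-9,15,-10],[-9,32,-10],[-9,32,0],[-9,32,0],[-9,32,0],[-9,32,0],[-9,32,0],[-9,32,0],[-9,32,0],[-9,32,0],[0,15,0],[0,0,0]],"angular":[[0,0,0],[0,0,0],[0,0,0],[0,0,0],[0,0,0],[0,0,0],[0,0,0],[0,0,0],[0,0,0],[0,0,0],[0,0,0.021],[0,0,0]]}'
python3 - <<'E'
from h import *
import cv2,pickle
o=ctrl.get_obs(); im=ctrl.get_image("wrist")[:,:,::-1]; cv2.imwrite("pics/w_hold.png",im); pickle.dump(o,open("o_hold.pkl","wb"))
print(o["t"],o["ee_pos"],o["orientation"])
E
```

```text
t: 6.37
ee_pos: [386.9, -139.8, 159.6]
orientation: [3.136, 0.16, 0.006]
ft_force: [-0.2, 0.3, -0.6]
width: 39.8
grasp_force: 30.0
6.3667 [ 386.90545061 -139.79176982  159.6132983 ] [3.13584556 0.16013507 0.0055947 ]
```

View pics/w_hold.png

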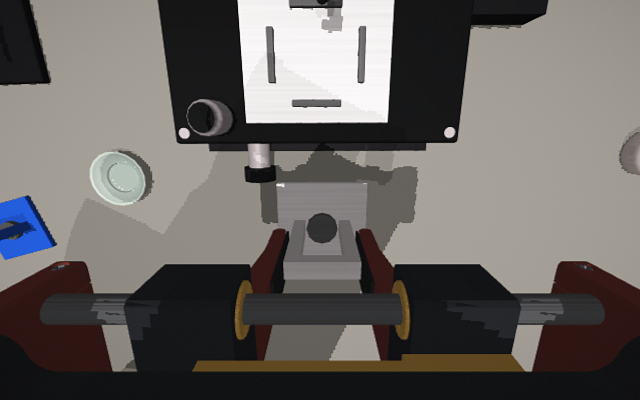

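The carrier is held level: the base's front edge runs (277,182)–(368,183), and its disc is at (322,228). The nest rails are at (271,55), (361,55) and (316,103), and the objective at (210,117), clear of the path.

```bash
python3 - <<'E'
from h import *
import cv2,pickle
np.set_printoptions(precision=2,suppress=True)
o=pickle.load(open("o_hold.pkl","rb")); c=cam("wrist",o); R=Ro.from_rotvec(o["orientation"]).as_matrix()
T=lambda p:(R.T@(p-o["ee_pos"]))
g=cv2.cvtColor(cv2.imread("pics/w_hold.png"),cv2.COLOR_BGR2GRAY)
for n,(x0,y0,x1,y1) in dict(left=(258,15,282,95),right=(350,15,375,95),bot=(280,95,355,112)).items():
    m=(g[y0:y1,x0:x1]<130).astype(np.uint8); k,l,s,ce=cv2.connectedComponentsWithStats(m)
    i=1+np.argmax(s[1:,4]); ce=ce[i]+[x0,y0]; print(n,s[i],ce,T(back(c,ce,50.5)))
zb=o["ee_pos"][2]-41.8+6
for q in [(277,182.5),(368,183)]: print("front",T(back(c,q,zb)))
print("disc",T(back(c,(322,228),zb+6)))
o=ctrl.get_obs(); print(o["ee_pos"],o["orientation"],"to nest", delta(o,[515.1,-122.4,0]))
E
```

```text
left [  8  12  10  56 396] [270.53  54.39] [128.03 -43.38 109.48]
right [  8  11   8  57 379] [361.32  53.64] [128.56  33.77 109.62]
bot [ 12   5  49   8 346] [316.1  103.06] [ 88.74  -4.91 109.41]
front [ 32.69 -31.    35.86]
front [32.25 32.23 35.97]
disc [ 1.28  0.22 29.81]
[ 386.29 -138.23  159.33] [3.14 0.16 0.  ] to nest [129.38  -2.59 159.64]
```

```bash
python3 -m pendant '{"grip":[-1,-1,-1,-1,-1,-1,-1,-1,-1,-1,-1,-1],"linear":[[0,-2.7,10],[0,0,20],[0,0,19],[15,0,0],[20,0,0],[20,0,0],[20,0,0],[20,0,0],[20,0,0],[13.5,0,0],[0,0,0],[0,0,0]],"angular":[[0,0,0],[0,0,0],[0,0,0],[0,0,0],[0,0,0],[0,0,0],[0,0,0],[0,0,0],[0,0,0],[0,0,0],[0,0,0],[0,0,0]]}'
python3 -m pendant '{"grip":[-1,-1],"linear":[[0,0,0],[0,0,0]],"angular":[[0,0,0],[0,0,0]]}'
python3 - <<'E'
from h import *
import cv2,pickle
np.set_printoptions(precision=4,suppress=True)
o=ctrl.get_obs(); im=ctrl.get_image("wrist")[:,:,::-1]; cv2.imwrite("pics/w_in.png",im); pickle.dump(o,open("o_in.pkl","wb"))
print(o["t"],o["ee_pos"],o["orientation"],o["ft_force"],"yaw",2*np.arctan2(o["orientation"][1],o["orientation"][0]),delta(o,[514.3,-122.1,110]))
cv2.imwrite("pics/w_in_c.png",cv2.resize(im[100:300,200:440],None,fx=3,fy=3,interpolation=cv2.INTER_CUBIC))
E
```

```text
t: 7.42
ee_pos: [512.5, -118.9, 109.6]
orientation: [-3.137, -0.171, 0.0]
ft_force: [0.8, -0.3, -2.0]
width: 39.8
grasp_force: 30.0
t: 7.58
ee_pos: [511.0, -119.6, 109.5]
orientation: [-3.137, -0.168, 0.002]
ft_force: [-0.3, 0.1, -1.1]
width: 39.6
grasp_force: 30.0
7.5833 [ 510.9624 -119.5686  109.5176] [-3.1366 -0.1682  0.0019] [-0.2864  0.077  -1.1191] yaw -6.176059200753336 [ 3.0473  2.8735 -0.4874]
```

View pics/w_in_c.png

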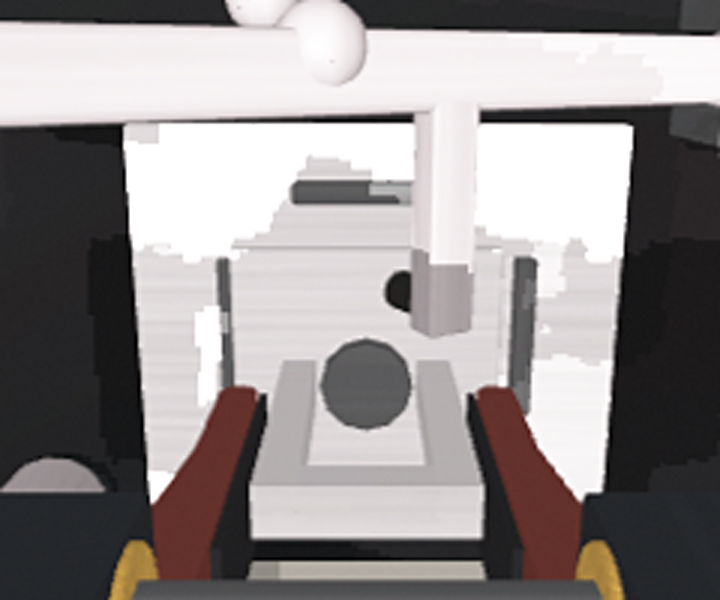

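The crop shows the base between the rails, slightly to the left. The left rail's outer edge is at 217 and the right rail spans 513–537. The base's left and front edges are at 232 and 245, and the foot (412–472, 330) is above the base, clear of the bail.

```bash
python3 - <<'E'
from h import *
import pickle
np.set_printoptions(precision=2,suppress=True)
o=pickle.load(open("o_in.pkl","rb")); c=cam("wrist",o); R=Ro.from_rotvec(o["orientation"]).as_matrix()
T=lambda u,v,z:(R.T@(back(c,(200+u/3,100+v/3),z)-o["ee_pos"]))
zb=o["ee_pos"][2]-41.8+6
print("left outer",T(217,320,50.5),"right outer",T(537,320,50.5),"right inner",T(513,320,50.5))
print("top rail far/near top",T(340,180,50.5),T(340,203,45.5),T(340,203,50.5))
print("base left/front",T(232,300,zb),T(340,245,zb),"right",T(502,300,zb),"disc",T(366,384,zb+6))
o=ctrl.get_obs();print(o["ee_pos"],delta(o,[514.3,-122.1,110]))
E
```

```text
left outer [  8.13 -39.2   59.03] right outer [ 8.07 45.5  58.98] right inner [ 8.08 39.15 58.99]
top rail far/near top [45.15 -6.31 58.97] [38.48 -6.51 63.98] [39.29 -6.36 58.98]
base left/front [ 20.09 -31.29  35.79] [33.27 -5.76 35.76] right [20.04 32.25 35.76] disc [ 1.28  0.23 29.8 ]
[ 511.07 -119.8   109.59] [ 2.97  2.63 -0.41]
```

```bash
python3 -m pendant '{"grip":[-1,-1,-1,-1,-1,-1,-1,-1,-1],"linear":[[1.9,2.5,0],[0,0,0],[0,0,5],[0,0,5],[0,0,4],[0,0,2],[0,0,1],[0,0,0],[0,0,0]],"angular":[[0,0,0],[0,0,0],[0,0,0],[0,0,0],[0,0,0],[0,0,0],[0,0,0],[0,0,0],[0,0,0]]}'
python3 - <<'E'
from h import *
o=ctrl.get_obs();print(o["ee_pos"],delta(o,[514.3,-122.1,87.8]))
E
```

```text
t: 8.38
ee_pos: [514.3, -122.3, 92.6]
orientation: [-3.137, -0.168, 0.0]
ft_force: [-0.3, -0.8, -1.4]
width: 39.8
grasp_force: 30.0
[ 514.25850307 -122.30529982   92.57130053] [ 0.06402193 -0.19924855  4.771308  ]
```

```bash
python3 -m pendant '{"grip":[-1,-1,-1,-1,-1,-1,-1],"linear":[[-0.7,-0.3,1],[0,0,1],[0,0,1],[0,0,0.7],[0,0,0.5],[0,0,0],[0,0,0]],"angular":[[0,0,0],[0,0,0],[0,0,0],[0,0,0],[0,0,0],[0,0,0],[0,0,0]]}'
```

```text
t: 8.97
ee_pos: [513.5, -122.1, 88.4]
orientation: [-3.137, -0.168, 0.0]
ft_force: [-0.3, -0.1, -0.6]
width: 39.9
grasp_force: 30.0
```

```bash
python3 -m pendant '{"grip":[-1,-1,-1],"linear":[[0,0,0.5],[0,0,0],[0,0,0]],"angular":[[0,0,0],[0,0,0],[0,0,0]]}'; python3 -m pendant '{"grip":[-1,-1,-1],"linear":[[0,0,0.4],[0,0,0],[0,0,0]],"angular":[[0,0,0],[0,0,0],[0,0,0]]}'
```

```text
t: 9.22
ee_pos: [513.6, -122.1, 88.0]
orientation: [3.137, 0.168, 0.0]
ft_force: [0.8, 0.3, -1.6]
width: 39.5
grasp_force: 30.0
t: 9.47
ee_pos: [513.7, -122.1, 88.0]
orientation: [3.137, 0.168, 0.001]
ft_force: [-0.7, 0.7, 5.4]
width: 39.8
grasp_force: 30.0
```

```bash
python3 -m pendant '{"grip":[0.5,0.5,0.5,0.5,0.5,0.5,0.5,0.5,0.5,0.5],"linear":[[0,0,0],[0,0,0],[0,0,0],[0,0,0],[0,0,0],[0,0,0],[0,0,0],[0,0,0],[0,0,0],[0,0,0]],"angular":[[0,0,0],[0,0,0],[0,0,0],[0,0,0],[0,0,0],[0,0,0],[0,0,0],[0,0,0],[0,0,0],[0,0,0]]}'
```

```text
t: 10.3
ee_pos: [513.6, -122.1, 87.6]
orientation: [-3.137, -0.168, -0.0]
ft_force: [-1.0, -0.3, 0.1]
width: 65.8
grasp_force: 0.0
```

```bash
python3 -m pendant '{"grip":[0.5,0.5,0.5,0.5,0.5,0.5,0.5,0.5,0.5],"linear":[[0,0,-8],[0,0,-15],[0,0,-20],[0,0,-20],[0,0,-25],[0,0,-25],[0,0,-20],[0,0,0],[0,0,0]],"angular":[[0,0,0],[0,0,0],[0,0,0],[0,0,0],[0,0,0],[0,0,0],[0,0,0],[0,0,0],[0,0,0]]}'
python3 - <<'E'
from h import *
import cv2,pickle
o=ctrl.get_obs(); im=ctrl.get_image("wrist")[:,:,::-1]; pickle.dump(o,open("o_set.pkl","wb"))
print(o["t"],o["ee_pos"])
cv2.imwrite("pics/w_set_c.png",cv2.resize(im[60:260,170:436],None,fx=3,fy=3,interpolation=cv2.INTER_CUBIC))
E
```

```text
t: 11.05
ee_pos: [514.2, -122.3, 222.0]
orientation: [3.136, 0.168, 0.005]
ft_force: [0.8, 0.0, -0.3]
width: 65.7
grasp_force: 0.0
11.05 [ 514.18177247 -122.28093999  222.00897063]
```

View pics/w_set_c.png

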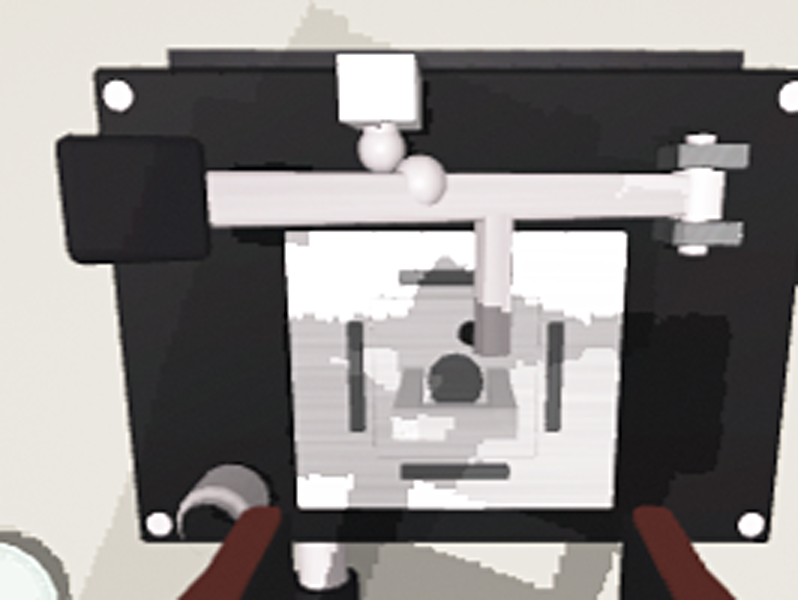

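The crop shows the carrier seated centrally between the rails (355, 554, 277, 471), the lever still up and the objective undisturbed. Next is the lever: shut the fingers and go above the pad.

```bash
python3 -m pendant '{"grip":[-1,-1,-1,-1,-1,-1,-1,-1,-1,-1,-1,-1],"linear":[[14,-14,0],[20,-20,0],[20,-20,0],[16,-18,0],[0,0,0],[0,0,0],[0,0,0],[0,0,0],[0,0,0],[0,0,0],[0,0,15],[0,0,15]],"angular":[[0,0,0],[0,0,0],[0,0,0],[0,0,0],[0,0,0],[0,0,0],[0,0,0],[0,0,0],[0,0,0],[0,0,0],[0,0,0],[0,0,0]]}'
python3 -m pendant '{"grip":[-1,-1,-1,-1,-1],"linear":[[0,0,5],[0,0,5],[0,0,0],[0,0,0],[0,0,0]],"angular":[[0,0,0],[0,0,0],[0,0,0],[0,0,0],[0,0,0]]}'
python3 - <<'E'
from h import *
o=ctrl.get_obs();print(o["ee_pos"],delta(o,[575.8,-39.0,167.3]))
E
```

```text
t: 12.1
ee_pos: [576.1, -43.7, 191.3]
orientation: [3.137, 0.166, 0.004]
ft_force: [-0.4, 0.3, -0.6]
width: 0.3
grasp_force: 0.0
t: 12.52
ee_pos: [575.9, -43.2, 181.3]
orientation: [3.137, 0.168, 0.002]
ft_force: [1.0, -0.3, 0.4]
width: 0.3
grasp_force: 0.0
[575.93063659 -43.16969105 181.27076644] [ 0.29919827 -4.16271182 13.97025465]
```

Shut and above the pad. I'll press along the arc, first half.

```bash
python3 -m pendant '{"grip":[-1,-1,-1,-1,-1,-1,-1,-1],"linear":[[0,0,7],[0,0,7],[0,-4.5,8],[0,-4.8,8.5],[0,-3.8,8.7],[0,-3.8,8.7],[0,-3,9],[0,-2.9,9]],"angular":[[0,0,0],[0,0,0],[0,0,0],[0,0,0],[0,0,0],[0,0,0],[0,0,0],[0,0,0]]}'
python3 -m pendant '{"grip":[-1,-1,-1,-1,-1,-1],"linear":[[0,-2,9],[0,-2,9.5],[0,-1,7.5],[0,-0.8,7.5],[0,0,4],[0,0,0]],"angular":[[0,0,0],[0,0,0],[0,0,0],[0,0,0],[0,0,0],[0,0,0]]}'
python3 -m pendant '{"grip":[-1,-1],"linear":[[0,0,0],[0,0,0]],"angular":[[0,0,0],[0,0,0]]}'
```

```text
t: 13.18
ee_pos: [573.0, -20.0, 113.7]
orientation: [3.137, 0.168, -0.0]
ft_force: [1.0, -2.9, 2.3]
width: 0.7
grasp_force: 1.2
t: 13.68
ee_pos: [571.1, -14.3, 75.6]
orientation: [-3.136, -0.168, 0.005]
ft_force: [0.4, 0.1, -0.3]
width: 0.8
grasp_force: 0.0
t: 13.85
ee_pos: [572.3, -14.5, 77.1]
orientation: [-3.137, -0.167, 0.0]
ft_force: [-0.1, 0.1, -0.1]
width: 0.4
grasp_force: 0.0
```

```bash
python3 -m pendant '{"grip":[-1,-1,-1,-1,-1],"linear":[[0,0,2],[0,0,1.5],[0,0,1],[0,0,0],[0,0,0]],"angular":[[0,0,0],[0,0,0],[0,0,0],[0,0,0],[0,0,0]]}'
```

```text
t: 14.27
ee_pos: [572.7, -14.6, 73.5]
orientation: [3.137, 0.168, 0.001]
ft_force: [-2.0, 0.0, 7.9]
width: 0.3
grasp_force: 4.1
```

Contact at the pad's level height, with 8 N. I'll retreat upwards and look.

```bash
python3 -m pendant '{"grip":[-1,-1,-1,-1,-1,-1,-1,-1,-1,-1,-1],"linear":[[0,0,-5],[0,0,-12],[0,0,-20],[0,0,-25],[0,0,-30],[0,0,-30],[-20,20,-20],[-25,25,0],[-20,20,0],[0,0,0],[0,0,0]],"angular":[[0,0,0],[0,0,0],[0,0,0],[0,0,0],[0,0,0],[0,0,0],[0,0,0],[0,0,0],[0,0,0],[0,0,0],[0,0,0]]}'
python3 - <<'E'
from h import *
import cv2
o=ctrl.get_obs(); im=ctrl.get_image("wrist")[:,:,::-1]
cv2.imwrite("pics/w_end_c.png",cv2.resize(im[40:260,150:450],None,fx=2.6,fy=2.6,interpolation=cv2.INTER_CUBIC))
E
```

```text
t: 15.18
ee_pos: [514.3, -87.0, 215.8]
orientation: [3.137, 0.164, 0.002]
ft_force: [-1.4, 0.1, -0.3]
width: 0.5
grasp_force: 0.0
```

View pics/w_end_c.png

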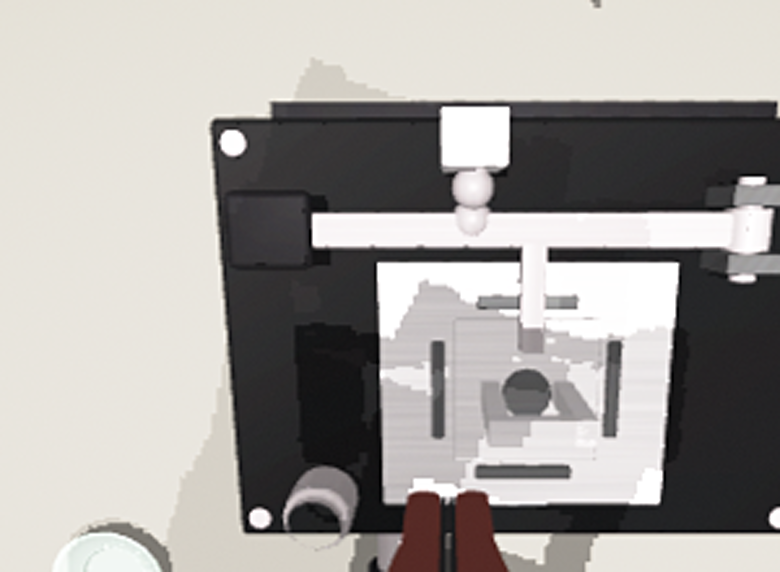

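The lever is down level: pad at (268,230), balls engaged at (472,205), and the foot resting on the base at (532,340). The carrier is central between the rails and the robot is clear, so I hand in.

```bash
python3 -c "
from workcell import ctrl
print(ctrl.close_job())"
```

```text
the job is handed in; nothing more can be done
None
```

I set the square carrier flat in the nest and pressed the lever down; the last picture shows it level with its detent engaged and the robot clear. I handed the job in at about 15 s, but no verdict was returned.

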